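Clear the setting block and rock the angle gauge to its mark

ROBOT

A 6-joint arm with a two-finger parallel gripper is mounted at the origin on the work surface. World frame = base frame: x ahead of the robot, y to its left, z up, the work surface at z = 0. Lengths are in m, angles in rad, forces in N, time in s.
With the tool pointing down it reaches from about 0.3 to 0.85 m from the base axis. Payload 5.4 kg.
Tool frame: the origin (TCP) lies between the finger pads; the fingertips stand 8 mm ahead of it and the grasp point (between the pads) lies 11 mm behind it; z points along the fingers, y is the direction in which the jaws open and shut (so a half turn about z gives the same grasp; the last joint's range is limited). The gripper opens to 85 mm and grips with 20 to 120 N. Pads are 22 mm wide; open, the fingers measure 114 mm over their backs; the gripper's body (76 mm by 85 mm) begins 54 mm behind the grasp point. The pads swing forward as they close: fully open they stand 13 mm farther back than shut.
Start: joints at [-1.313, 0.158, 1.597, -0, 1.386, -0.21], TCP at [0.259, -0.513, 0.239] pointing down, gripper open.
Joint ranges: [-2.91, 2.91], [-0.94, 2.29], [0.18, 2.7], [-1.29, 4.43], [0.17, 2.64], [-3, 3]. Speed limits (rad/s): [2.57, 2.57, 3.14, 3.14, 3.14, 3.14].

INTERFACE

Orientations are given as a rotation vector (axis times angle).
In Python, from station import bot, vision, hand_in, finder gives the robot as it stands.
- The arm moves only by the tool arm_command, never from a script. Its argument "moves" is one flat list of numbers, 5 for each row, row after row: the shift along the tool's x, y, z in mm, then the turn about the tool's z in rad, then the closure, from -1 (fully open) to 1 (shut). A call has 1 to 8 rows; each row shifts and turns the commanded pose from where the row before left it, along the tool's axes as they then stand; what a row does not reach is not made up. A row lasts 1/10 s, in which the tool goes at most 50 mm and 8.59 degrees, less where a joint would pass 70% of its speed; a pose out of reach is approached as far as the arm can. A call is refused whole if a number of a shift passes 50 or a number of a turn 0.15, either way. A call with a gripper value outside its range is refused whole. The fingers move at their own pace and stop on an object; "newtons" is the grip in N (left out, the last holds). Time passes only in rows, so rows that do not move let the fingers close. It gives the time, the measured TCP pose, the force and the opening at its end, in the units of the state.
- bot.get_state(): the state, without advancing time (a new reading comes with each control period).
- vision.snapshot(name): name is "side" or "top"; returns a dict with "color" (400x640x3 uint8, red, green, blue), "K" (3x3 intrinsics, pixels), "k1" (the pictures are not rectified: a ray, as slopes to the right and down, at radius r is drawn at 1 + k1 r^2 times it, then the intrinsics apply), "xyz" and "orientation" of the camera in the world. Camera axes: x right, y down, z forward; pixel columns grow to the right and rows downward; lengths in m; the calibration is good to about 2 mm. A picture is of the moment at which its call begins. There is no depth.
- hand_in(): hands the job in, once; it reports no verdict.
Trained networks look in the newest picture that a camera, given by its name, has taken for a name from the list of things; names that differ only in an ending like _2 or _b are one class to them, and where a whole thing is asked for, a point or a joint stands for the part that bears it (a point fixed in the world has none). Each returns a list of dicts, best first, with "score" (0 to 1); they miss things now and then, are a little off and sometimes report something else, mostly with a low value. They report only what shows in the picture. A call takes as long as a camera call. They do not tell look-alikes from the thing itself.
- finder.outline_of(label, camera): "mask" (400x640 bool, what is visible of it) and "rect" ([centre column, centre row, width, height] in pixels, round what is visible of it).
The state is a dict: "time": time; "joint_pos": joint angles; "qd": joint speeds; "joint_torque": joint torques, N m; "position": TCP position; "eef_rot": TCP orientation; "wrist_force": force on the tool from outside, world axes, zero at the start; "torque": the same for the moment, N m; "grip_width": finger opening in m.
Only numpy, scipy, OpenCV 4.12 (cv2) and the standard library are available. Lean on these libraries where they do the work, as an engineer would, in place of code of your own. Each camera call takes 0.05 s, during which the arm holds its last target.

TASK

Put the blue-banded setting block that stands on the rail offcut back into its own blue-labelled slot in the tray, fully home and upright, and let go of it. Then lift the angle gauge onto the offcut so that the notch in its foot sits astride the rounded rib and rock it on the rib until its swinging pointer settles on the red mark. Finish while holding the gauge steady like that, resting on the rib with the pointer at rest on the mark, and leave everything else where it is.

Things in the scene. Friction and masses are not known exactly. Their poses are not given: they have to be found in the camera images.
- block_blue_mid (a point): blue-banded aluminium setting block, 28 x 28 mm and 60 mm tall (120 g), standing loose on the higher (+y) shoulder of the offcut at the start; point at its centre, half-way up; z up, x and y square to its faces
- slot_blue_floor (a point): the blue-labelled slot in the tray: square wooden pocket 38 x 38 mm inside, 25 mm deep, open at the top, 5 mm walls (48 x 48 mm outside), with blue plates on its -x and +x sides; point at the centre of the pocket's floor; x and y square to its walls. Yellow and green slots of the same make stand in the same row along the tray's y axis, 85 mm apart, in any order. A block fully home has its centre 30 mm above this point
- tray: fixed rectangular acacia tray, 280 mm (x) x 320 mm (y), rim 24 mm high, floor 8 mm thick; origin under its centre; slots in a row at its near (-x) part, trinkets at its far (+x) part
- rib_axis (a point): fixed offcut of a wooden rail, 90 mm (x) x 160 mm (y), with a light rounded rib along its x axis across the middle: 20 mm wide with a half-round top of 10 mm radius. The point is the mid-length centre of that half-round, 53 mm above the marble (crest at 63 mm). The shoulders either side are flat and uneven: 35 mm high on the +y side, 28 mm on the -y side; x along the rib, z up
- gauge_grip (a point): angle gauge, loose, about 0.4 kg: upright aluminium plate 20 mm thick (x), 130 mm wide (y), with a cream dial on its +x face; steel feet 40 mm (x) x 130 mm (y) x 12 mm, and on top a dark wooden grip tab 16 mm thick (x), 46 mm wide (y), 168 mm above the sole at its top, plate's top at 118 mm. At the start it stands on the marble, dial facing away from the robot. Point at the centre of the tab, 143 mm above the sole; x out of the dial (the rocking axis), z up the gauge
- gauge_seat (a point): point of the gauge 7.1 mm below the middle of its sole. The feet leave a notch 14 mm wide, 10 mm deep, running along x in the middle of the sole; with both notch edges on the rib this point lies on the rib's axis (within x), at any tilt, and the gauge rocks about it, up to about 24 deg towards +y before a foot meets the shoulder. Unheld, it falls over to one side
- pointer_tip (a point): tip of the black swinging pointer on the dial, 72 mm below its pivot (the pivot is 100 mm above the sole). It is a free pendulum that hangs plumb, swings with a period of about half a second and settles in about 1.5 s
- red_mark (a point): inner tip of the red mark, a 10 x 14 mm tab on the dial, on the same 72 mm circle as the pointer tip and in the same plane, so the two points meet when the pointer is on the mark; it stays where it is set on the gauge, always to the +y side (the gauge's own) of the dial's middle
- pointer (a joint): pointer's angle on the dial, rad: 0 along the gauge's own -z, positive when the tip is to the gauge's +y side. Leaning the gauge's top towards its +y (a turn of -a about its x) brings it to +a
- mark (a joint): angle of the red mark on the dial, rad, in the same sense; between 0.10 and 0.26
- block_yellow_mid (a point): yellow-banded setting block, otherwise like the blue one, 28 x 28 x 60 mm, standing in the yellow slot; leave alone; point at its centre
- ring_dish: cream ceramic ring dish, 72 mm across, 22 mm high, in the tray; leave alone; origin under its centre
- amber_jar: amber glass jar with brass cap, 48 mm across, 65 mm high, in the tray; leave alone; origin under its centre
- compact: round aluminium compact mirror, 64 mm across, 12 mm thick, in the tray; leave alone; origin under its centre
- cufflink1: steel cufflink, 16 mm across, 18 mm high, in the tray; leave alone; origin under its centre
- cufflink2: the other steel cufflink, same size, in the tray; leave alone; origin under its centre
- hairbrush: navy hairbrush, about 207 mm long, 26 mm high, lying on the marble beyond the offcut; leave alone; origin on the marble near its middle
Things that resemble listed ones, but are neither listed nor needed, are in the scene too. What is shaped like the part that bears gauge_grip but yellow is not meant. What is shaped like the part that bears block_blue_mid but pink is not meant.

How it is judged:
On the way, in this order (a step that is already met when the one before it is completed fails the run):
1. the blue block stands home in the blue slot, released (horizontal distance between block_blue_mid and slot_blue_floor below 0.009 m and z of block_blue_mid in the frame of slot_blue_floor below 0.034 m and angle between block_blue_mid's own z axis and vertical below 0.12 rad and contact force between the fingers and block_blue below 0.05 N), for 0.3 s.
2. the gauge, held by the gripper, sits astride the rib (y of gauge_seat in the frame of rib_axis between -0.005 and 0.005 m and z of gauge_seat in the frame of rib_axis between -0.005 and 0.005 m and x of gauge_seat in the frame of rib_axis between -0.035 and 0.035 m and contact force between gauge and offcut above 0.3 N and contact force between the fingers and gauge above 1 N), for 0.2 s.
At the end, for the whole second after the job is handed in: Blue block released upright (7 deg) on its slot floor (9 mm, 4 mm). Gauge held in the gripper and pressing on the offcut, seat point within 5 mm of the rib axis, 35 mm along it; pointer within 5 mm of the mark, below 0.25 rad/s; gauge still. Other things within 25 mm of their start (all of step 1 and all of step 2 and distance between pointer_tip and red_mark below 0.005 m and velocity of joint pointer between -0.25 and 0.25 rad/s and linear speed of gauge below 0.02 m/s); the arm keeps its last pose, push and grip.
It fails at once if something that should be left alone is disturbed (over 25 mm) (distance of any of block_yellow_mid, ring_dish, amber_jar, compact, cufflink1, cufflink2, hairbrush from where it was at the start of the episode above 0.025 m).
It fails at once if the gauge is tipped over (beyond 40 deg) (angle between gauge_grip's own z axis and vertical above 0.7 rad).
It also fails if it takes over 61 s, if anything falls off the work surface, if the arm or the gripper's body presses on something with over 40 N, if the wrist force passes 120 N, or if a joint passes its speed limit or range.

## Working session

There is one attempt and no reset: what is moved stays moved. The work goes in short steps, Python scripts to look and compute and a tool call to move; the robot and the scene stay as the last step left them, time stands still between calls to the robot, and variables do not carry over. Pictures are saved under pics/ and viewed, and the job is handed in when it is done.

Besides the shell and the picture viewer there is one more tool, called as name(argument=value, ...), one argument or row to a line, values as JSON. arm_command: Moves the arm, as the interface text tells. Its arguments: {"type":"object","properties":{"moves":{"type":"array","items":{"type":"number"}},"newtons":{"type":"number"}},"required":["moves"]}

```bash
ls; mkdir -p pics; cat > h.py <<'E'
import numpy as np, cv2, json, pickle
from scipy.spatial.transform import Rotation as R
def und(s,uv):
    K=np.array(s['K']);k=s['k1']
    p=np.atleast_2d(np.array(uv,float))
    return cv2.undistortPoints(p.reshape(-1,1,2),K,np.array([k,0,0,0.])).reshape(-1,2)
def Rm(s):
    o=np.array(s['orientation'])
    if o.shape==(3,3): return o
    return R.from_rotvec(o).as_matrix() if o.size==3 else R.from_quat(o).as_matrix()
def ray(s,uv):
    n=und(s,uv); d=np.c_[n,np.ones(len(n))]@Rm(s).T
    return np.array(s['xyz']),d/np.linalg.norm(d,axis=1)[:,None]
def atz(s,uv,z):
    o,d=ray(s,uv); return o+d*((z-o[2])/d[:,2])[:,None]
def proj(s,P):
    P=np.atleast_2d(P).astype(float); c=(P-np.array(s['xyz']))@Rm(s)
    n=c[:,:2]/c[:,2:]; r2=(n**2).sum(1)[:,None]; n=n*(1+s['k1']*r2)
    K=np.array(s['K']); return n@K[:2,:2].T+K[:2,2]
def snap(name,fn):
    from station import vision
    s=vision.snapshot(name); pickle.dump(s,open(fn+'.pkl','wb'))
    cv2.imwrite('pics/'+fn+'.png',s['color'][:,:,::-1]); return s
def load(fn): return pickle.load(open(fn+'.pkl','rb'))
def crop(fn,x,y,w,h,k,out):
    s=load(fn); c=s['color'][y:y+h,x:x+w,::-1]
    cv2.imwrite('pics/'+out+'.png',cv2.resize(c,None,fx=k,fy=k,interpolation=cv2.INTER_CUBIC))
E
python3 - <<'E'
from h import *
from station import bot,finder
for n in('side','top'):
    s=snap(n,n+'0'); print(n,s['K'],s['k1'],s['xyz'],s['orientation'])
    for l in ['block_blue_mid','gauge_grip','block_yellow_mid','tray','slot_blue_floor','pointer_tip','red_mark','hairbrush','rib_axis']:
        try:
            print(l,[(round(float(d['score']),2),np.round(d['rect']).tolist()) for d in finder.outline_of(l,n)][:4])
        except Exception as e: print(l,e)
print(bot.get_state())
E
```

```text
pics
side [[372.69327877   0.         319.56035067]
 [  0.         372.69327877 202.7321879 ]
 [  0.           0.           1.        ]] -0.0549579233919972 [0.18521117 0.79222028 0.65721855] [-0.7019443   2.44243163 -1.35115415]
block_blue_mid [(0.57, [346.0, 244.0, 14.0, 28.0]), (0.5, [364.0, 219.0, 13.0, 21.0])]
gauge_grip [(0.89, [394.0, 174.0, 35.0, 56.0]), (0.81, [356.0, 166.0, 26.0, 51.0]), (0.3, [285.0, 253.0, 19.0, 34.0])]
block_yellow_mid [(0.69, [322.0, 281.0, 20.0, 24.0])]
tray [(0.89, [278.0, 324.0, 184.0, 146.0]), (0.43, [370.0, 229.0, 47.0, 44.0])]
slot_blue_floor [(0.87, [278.0, 343.0, 42.0, 40.0])]
pointer_tip []
red_mark []
hairbrush []
rib_axis [(0.71, [371.0, 230.0, 43.0, 41.0])]
top [[490.04793392   0.         318.33077847]
 [  0.         490.04793392 198.87243232]
 [  0.           0.           1.        ]] -0.11948598161574793 [0.49144304 0.06703617 1.29355328] [-2.17012563  2.13148426 -0.15129024]
block_blue_mid []
gauge_grip [(0.85, [453.0, 192.0, 59.0, 23.0]), (0.66, [453.0, 242.0, 55.0, 25.0])]
block_yellow_mid [(0.49, [243.0, 260.0, 12.0, 18.0]), (0.34, [21
[... 230 characters left out ...]
64.0, 39.0])]
{'time': 1.0, 'joint_pos': array([-1.31310515e+00,  1.58357161e-01,  1.59701742e+00,  1.10242965e-05,
        1.38625920e+00, -2.10104458e-01]), 'qd': array([-2.61982665e-04, -7.52050104e-04, -4.97668424e-05,  4.07903431e-04,
        2.23033396e-03, -2.61353599e-05]), 'joint_torque': array([ 9.10983927e-04, -3.96012533e+01, -3.31703496e+01, -8.96952110e-05,
        6.17585829e-04, -1.19273116e-05]), 'position': array([ 0.25925082, -0.51319631,  0.2393145 ]), 'eef_rot': array([-3.05600879e+00, -7.28117249e-01, -1.54807874e-05]), 'wrist_force': array([0.09223738, 0.08549369, 0.00739477]), 'torque': array([-0.03334322, -0.02736189,  0.00576746]), 'grip_width': 0.08547630667058642}
```

View pics/side0.png

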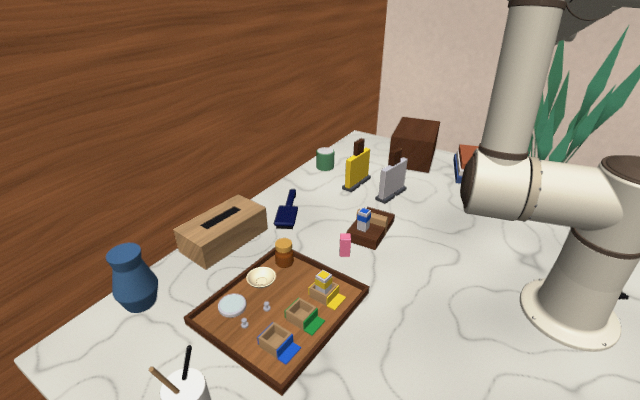

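View pics/top0.png

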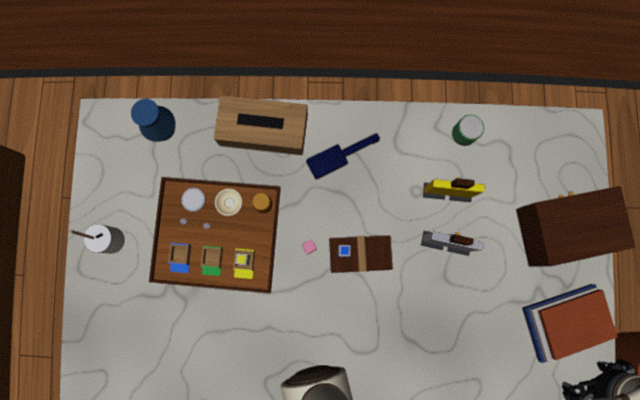

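```bash
python3 -c "
from h import *
crop('side0',250,120,200,150,4,'c1'); crop('top0',300,160,200,140,4,'c2'); crop('side0',180,240,200,150,4,'c3');crop('top0',130,160,180,140,4,'c4')"
```

```text
(no output)
```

View pics/c1.png

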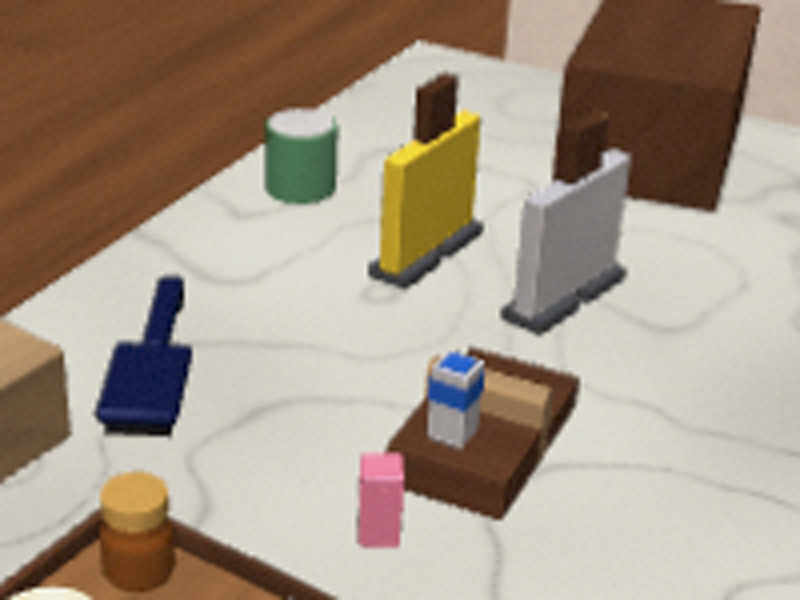

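View pics/c2.png

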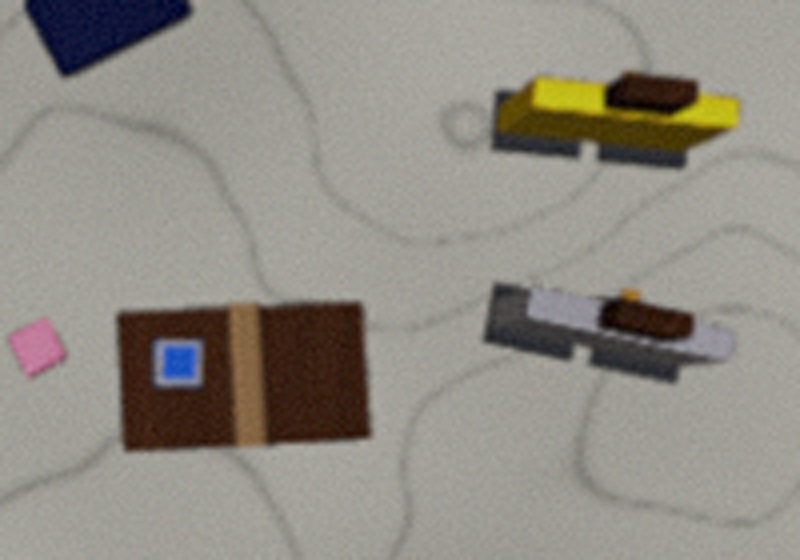

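View pics/c3.png

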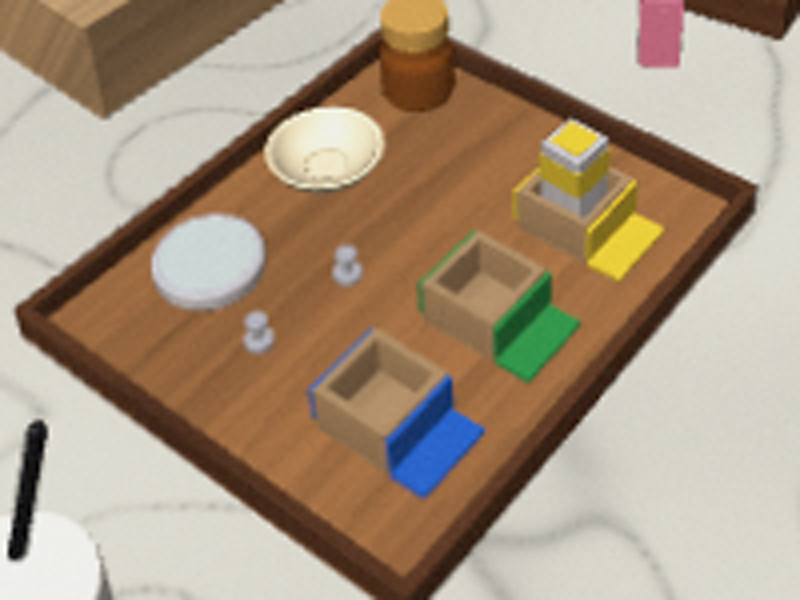

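View pics/c4.png

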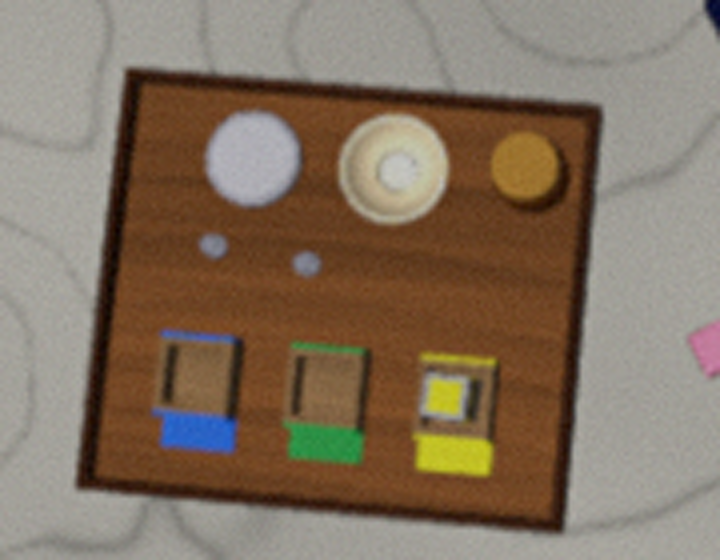

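Candidates, in side0 pixels:
- **Block:** blue-banded at (364,219) on the offcut, against the pink one at (346,244) on the marble. I choose the blue-banded one.
- **Gauge:** bare aluminium at (394,174), against yellow at (356,166). I choose the aluminium one.
- **Slot:** blue-labelled at (278,343), against green and yellow.

The crops confirm all three choices.

```bash
python3 -c "
from h import *
crop('side0',360,140,60,70,9,'d1'); crop('top0',410,220,85,45,9,'d2'); crop('side0',340,195,65,60,9,'d3');crop('top0',155,230,60,50,10,'d4'); crop('side0',250,310,60,60,10,'d5')"
```

```text
(no output)
```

View pics/d1.png

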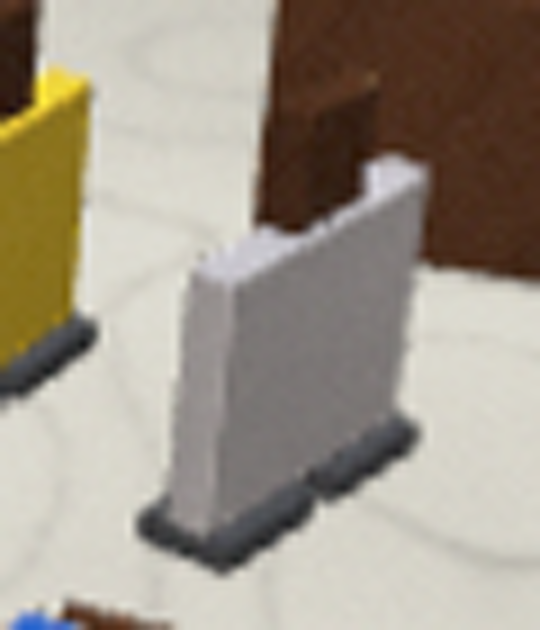

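View pics/d2.png

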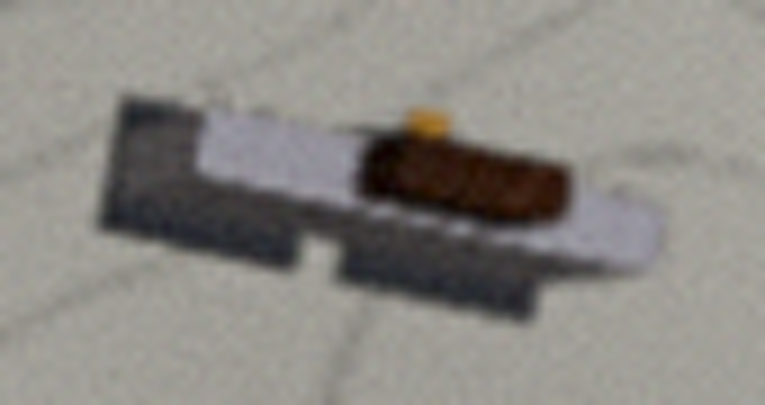

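View pics/d3.png

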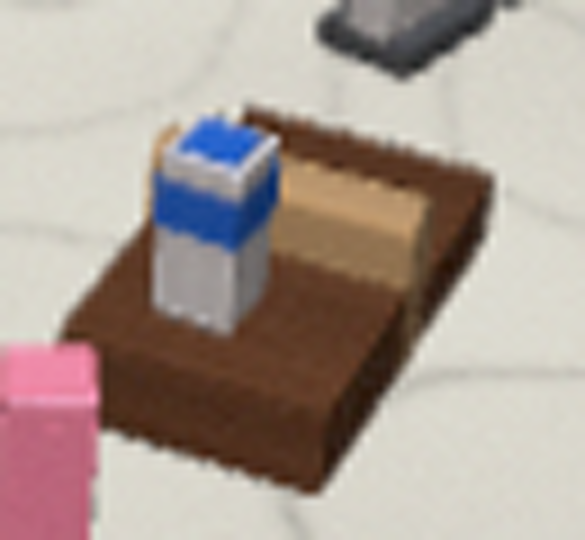

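View pics/d4.png

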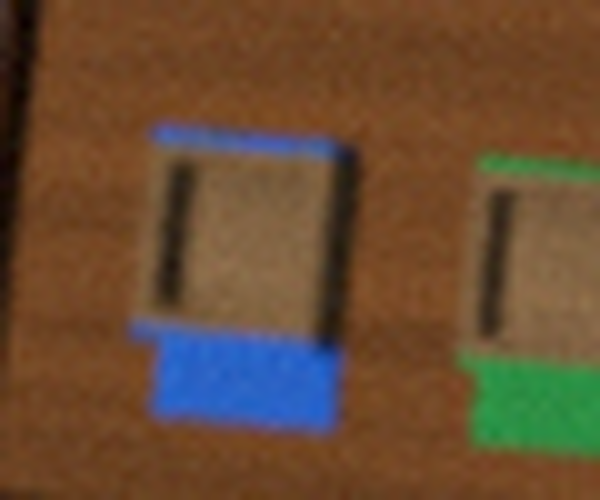

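View pics/d5.png

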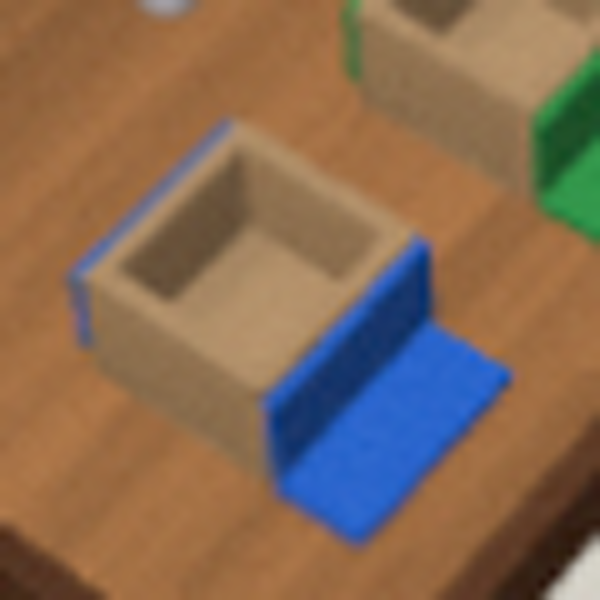

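```bash
cat > fit.py <<'E'
from h import *
from scipy.optimize import least_squares
S=load('side0');T=load('top0')
def px(o,k,p): return (np.array(p,float)+.5)/k-.5+np.array(o)
def fit(obs,x0,freez=False):
    # obs: (cam, local xyz, pixel)
    def res(q,full=False):
        r=[]
        c,s=np.cos(q[2]),np.sin(q[2])
        for cam,l,p in obs:
            P=[q[0]+c*l[0]-s*l[1],q[1]+s*l[0]+c*l[1],l[2]+(q[3] if freez else 0)]
            r.append(proj(cam,P)[0]-p)
        return np.array(r) if full else np.ravel(r)
    f=least_squares(res,x0,loss='soft_l1')
    print(np.round(f.x,4)); print(np.round(res(f.x,True),1).tolist()); return f.x
a=.024
sl=[(S,(a,a,0),(95,280)),(S,(a,-a,0),(237,128)),(S,(-a,-a,0),(415,240)),(S,(-a,a,0),(268,395))]
obs=[(c,l,px((250,310),10,p)) for c,l,p in sl]
tl=[((a,a,0),(158,145)),((a,-a,0),(345,155)),((-a,-a,0),(328,345)),((-a,a,0),(140,325))]
obs+=[(T,l,px((155,230),10,p)) for l,p in tl]
print('slot rim');fit(obs,[.35,.4,0,.033],True)
b=.014
o=[(S,l,px((340,195),9,p)) for l,p in [((b,b,.095),(165,160)),((b,-b,.095),(212,115)),((-b,-b,.095),(280,140)),((-b,b,.095),(232,190)),((-b,b,.035),(232,333)),((b,b,.035),(155,305)),((-b,-b,.035),(268,285))]]
o+=[(T,l,px((300,160),4,p)) for l,p in [((b,b,.095),(153,339)),((b,-b,.095),(203,339)),((-b,-b,.095),(204,387)),((-b,b,.095),(154,388))]]
print('block');fit(o,[.35,0,0])
A,B=.045,.08
o=[(S,l,px((340,195),9,p)) for l,p in [((A,B,.035),(65,335)),((-A,B,.035),(325,405)),((-A,B,0),(320,493)),((-A,-B,.028),(492,180)),((A,-B,.028),(245,105))]]
o+=[(T,l,px((300,160),4,p)) for l,p in [((A,B,.035),(118,313)),((A,-B,.028),(362,303)),((-A,-B,.028),(370,437)),((-A,B,.035),(124,450)),((A,0,.063),(244,303)),((-A,0,.063),(251,446))]]
print('offcut');fit(o,[.35,0,0])
x,y,p,t=.02,.065,.01,.023
o=[(S,l,px((360,140),9,q)) for l,q in [((-p,y,.118),(238,285)),((p,y,.118),(195,270)),((-p,-y,.118),(428,180)),((-x,y,0),(222,572)),((-x,-y,0),(415,435)),((x,y,.006),(138,525))]]
o+=[(T,l,px((410,220),9,q)) for l,q in [((x,y,.012),(122,98)),((-x,y,.006),(100,228)),((-x,-y,.006),(530,320)),((-x,0,.006),(319,258)),((.008,-t,.168),(572,165)),((-.008,-t,.168),(555,225)),((p,y,.118),(205,108)),((-p,y,.118),(195,178)),((-p,-y,.118),(640,272))]]
print('gauge');fit(o,[.39,-.3,0])
E
python3 fit.py
```

```text
slot rim
[ 0.5175  0.4237 -0.0503  0.0337]
[[-0.8, 0.2], [0.6, -0.1], [0.8, -0.5], [0.2, 0.5], [0.2, -0.5], [-0.4, -0.1], [-0.4, -0.5], [0.2, 0.1]]
block
[5.317e-01 3.000e-04 9.700e-03]
[[-0.5, -1.0], [-1.3, -0.7], [0.3, -0.6], [1.3, -1.4], [-0.2, 0.6], [-0.7, 0.6], [0.0, 0.9], [0.7, 0.6], [-0.4, 0.6], [-0.6, 0.1], [0.4, -0.2]]
offcut
[ 0.527  -0.0453  0.0679]
[[-1.1, -1.0], [0.2, 0.6], [-0.3, 0.9], [0.2, -1.1], [0.1, -0.4], [-0.5, -0.2], [0.0, -0.8], [0.4, 0.7], [-0.2, 0.8], [0.0, -0.0], [0.4, 0.2]]
gauge
[ 0.5591 -0.273  -0.1819]
[[-0.6, -0.2], [-1.1, -0.5], [-0.2, -1.5], [0.2, 0.6], [-0.6, 1.4], [-0.2, 0.0], [0.3, 0.1], [-0.3, 0.7], [-0.4, -0.1], [-0.7, 2.1], [0.5, 0.1], [1.3, 0.1], [-0.2, -0.2], [-0.5, 0.1], [2.0, -0.0]]
```

```bash
cat > plan.py <<'E'
from h import *
import math
def plan(p0,az0,p1,az1,n,grip,turnlim=.15):
    """rows n from (p0, tool-y azimuth az0) to p1,az1 ; tool down. returns flat list"""
    p=np.array(p0,float);az=az0;out=[]
    for i in range(n):
        k=n-i
        d=(np.array(p1)-p)/k; da=(az1-az)/k
        da=max(-turnlim,min(turnlim,da))
        ty=np.array([math.cos(az),math.sin(az),0]); tx=np.array([-ty[1],ty[0],0])
        if True: # tool z down: x = y cross z ; z=(0,0,-1): y x z = (-sin,cos..)
            tx=np.cross(ty,[0,0,-1])
        r=[round(1000*float(d@tx)),round(1000*float(d@ty)),round(-1000*d[2]),round(-da,2)]
        if k==1: r=[round(1000*float(d@tx),1),round(1000*float(d@ty),1),round(-1000*d[2],1),round(-da,3)]
        out+=r+[grip]
        p=p+(r[0]*tx+r[1]*ty)/1000+np.array([0,0,-r[2]/1000]); az=az-r[3]
    print(out); print('end',np.round(p,4),round(az,3)); return p,az
def cur():
    from station import bot
    s=bot.get_state(); M=R.from_rotvec(s['eef_rot']).as_matrix()
    az=math.atan2(M[1,1],M[0,1]); 
    print('t',round(s['time'],2),'p',np.round(s['position'],4),'az',round(az,3),'F',np.round(s['wrist_force'],2),'tq',np.round(s['torque'],2),'w',round(s['grip_width'],4),'j6',round(s['joint_pos'][5],3),'z',np.round(M[:,2],3))
    return s['position'],az
E
python3 - <<'E'
from plan import *
p,a=cur()
p,a=plan(p,a,[.46,-.15,.22],-.3,8,-1)
p,a=plan(p,a,[.532,0.0005,.17],.01,5,-1)
p,a=plan(p,a,[.532,0.0005,.074],.01,4,-1)
E
```

```text
t 1.0 p [ 0.2593 -0.5132  0.2393] az -1.103 F [0.09 0.09 0.01] tq [-0.03 -0.03  0.01] w 0.0855 j6 -0.21 z [-0.  0. -1.]
[43, -29, 2, -0.1, -1, 46, -25, 2, -0.1, -1, 48, -20, 3, -0.1, -1, 49, -15, 2, -0.1, -1, 51, -10, 3, -0.1, -1, 52, -5, 2, -0.1, -1, 52, 0, 3, -0.1, -1, 51.1, 4.5, np.float64(2.3), -0.103, -1]
end [ 0.46 -0.15  0.22] -0.3
[33, 5, 10, -0.06, -1, 33, 7, 10, -0.06, -1, 32, 9, 10, -0.06, -1, 32, 10, 10, -0.07, -1, 30.3, 13.0, np.float64(10.0), -0.06, -1]
end [5.32e-01 5.00e-04 1.70e-01] 0.01
[0, 0, 24, -0.0, -1, 0, 0, 24, -0.0, -1, 0, 0, 24, -0.0, -1, 0.0, -0.0, np.float64(24.0), -0.0, -1]
end [5.32e-01 5.00e-04 7.40e-02] 0.01
```

```bash
python3 - <<'E'
from plan import *
p,a=cur()
p,a=plan(p,a,[.532,-.01,.20],.01,16,-1)
E
```

```text
t 1.0 p [ 0.2593 -0.5132  0.2393] az -1.103 F [0.09 0.09 0.01] tq [-0.03 -0.03  0.01] w 0.0855 j6 -0.21 z [-0.  0. -1.]
[29, -20, 2, -0.07, -1, 31, -18, 2, -0.07, -1, 32, -16, 3, -0.07, -1, 33, -14, 2, -0.07, -1, 34, -12, 3, -0.07, -1, 35, -9, 2, -0.07, -1, 35, -7, 3, -0.07, -1, 36, -4, 2, -0.07, -1, 36, -2, 3, -0.07, -1, 36, 1, 2, -0.07, -1, 35, 3, 3, -0.07, -1, 35, 6, 2, -0.07, -1, 35, 8, 3, -0.07, -1, 34, 11, 2, -0.07, -1, 33, 13, 3, -0.07, -1, 32.2, 15.6, np.float64(2.3), -0.063, -1]
end [ 0.532 -0.01   0.2  ] 0.01
```

arm_command(
  moves=[29,-20,2,-0.07,-1,31,-18,2,-0.07,-1,32,-16,3,-0.07,-1,33,-14,2,-0.07,-1,34,-12,3,-0.07,-1,35,-9,2,-0.07,-1,35,-7,3,-0.07,-1,36,-4,2,-0.07,-1],
  newtons=40,
)

```text
time: 1.8
position: [0.3963, -0.2597, 0.2203]
eef_rot: [2.734, 1.548, 0.0]
wrist_force: [0.7, 0.6, -0.3]
grip_width: 0.0855
```

arm_command(
  moves=[36,-2,3,-0.07,-1,36,1,2,-0.07,-1,35,3,3,-0.07,-1,35,6,2,-0.07,-1,35,8,3,-0.07,-1,34,11,2,-0.07,-1,33,13,3,-0.07,-1,32,15,2,-0.06,-1],
)

```text
time: 2.6
position: [0.5319, -0.0087, 0.2002]
eef_rot: [2.21, 2.232, 0.0]
wrist_force: [0.4, -1.7, -0.2]
grip_width: 0.0855
```

```bash
python3 - <<'E'
from plan import *
p,a=cur()
p,a=plan(p,a,[.532,.0005,.11],.01,3,-1)
p,a=plan(p,a,[.532,.0005,.074],.01,3,-1)
E
```

```text
t 2.6 p [ 0.5319 -0.0087  0.2002] az 0.01 F [ 0.38 -1.68 -0.16] tq [-0.01  0.05  0.01] w 0.0855 j6 -0.254 z [ 0. -0. -1.]
[3, 0, 30, -0.0, -1, 3, 0, 30, -0.0, -1, 3.2, 0.2, np.float64(30.2), -0.0, -1]
end [5.32e-01 5.00e-04 1.10e-01] 0.01
[0, 0, 12, -0.0, -1, 0, 0, 12, -0.0, -1, 0.0, -0.0, np.float64(12.0), -0.0, -1]
end [5.32e-01 5.00e-04 7.40e-02] 0.01
```

arm_command(
  moves=[3,0,30,0,-1,3,0,30,0,-1,3,0,30,0,-1,0,0,12,0,-1,0,0,12,0,-1,0,0,12,0,-1,0,0,0,0,-1],
)

```text
time: 3.3
position: [0.5308, -0.0013, 0.0734]
eef_rot: [-2.213, -2.228, 0.001]
wrist_force: [0.2, 0.2, -0.1]
grip_width: 0.0854
```

```bash
python3 - <<'E'
from plan import *
cur(); snap('side','s1'); crop('s1',320,150,130,120,6,'s1c');snap('top','t1'); crop('t1',310,180,130,110,6,'t1c')
E
```

```text
t 3.3 p [ 0.5308 -0.0013  0.0734] az 0.007 F [ 0.23  0.2  -0.07] tq [-0.05  0.04 -0.03] w 0.0854 j6 -0.237 z [-0.002  0.    -1.   ]
```

View pics/s1c.png

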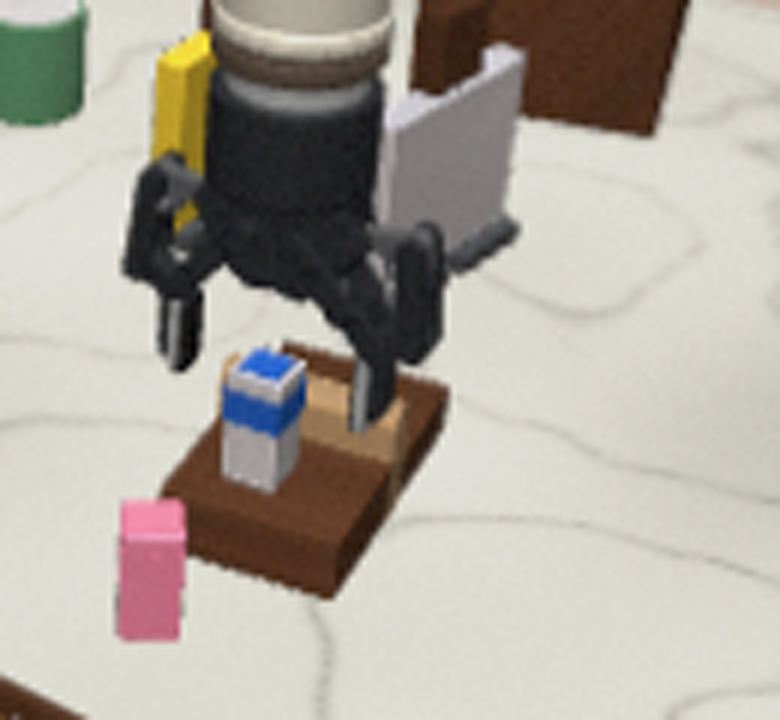

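View pics/t1c.png

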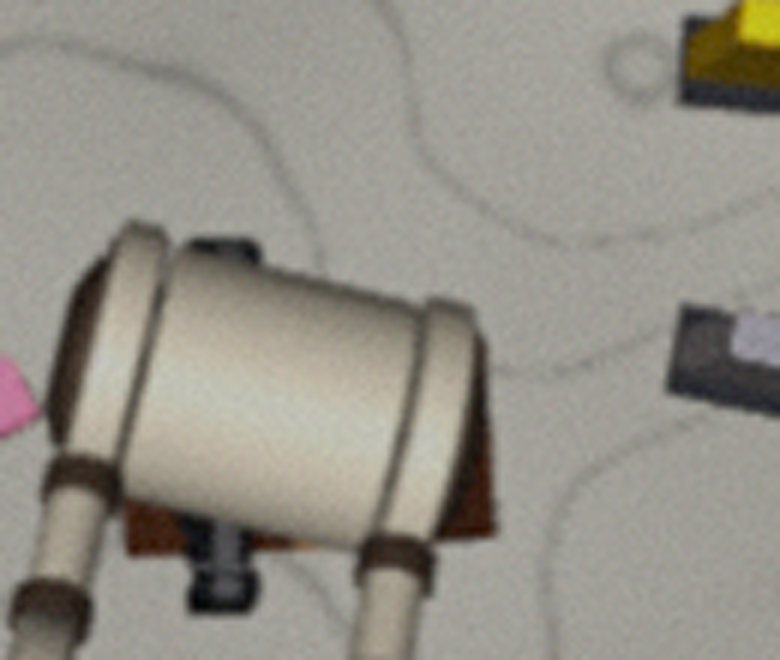

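The open jaws straddle the blue block in s1c: pads at (180,340) and (370,400), block at (262,420). Closing now.

arm_command(
  moves=[1.5,0,0,0,1,0,0,0,0,1,0,0,0,0,1,0,0,0,0,1,0,0,0,0,1,0,0,0,0,1],
  newtons=40,
)

```text
time: 4.0
position: [0.5316, 0.0003, 0.0748]
eef_rot: [2.213, 2.229, 0.001]
wrist_force: [-0.6, -0.4, 2.9]
grip_width: 0.0278
```

```bash
python3 - <<'E'
from plan import *
p,a=cur()
p,a=plan(p,a,[p[0],p[1],.16],a,2,1)
p,a=plan(p,a,[.5175,.4237,.16],-.05,13,1)
E
```

```text
t 4.0 p [5.316e-01 3.000e-04 7.480e-02] az 0.007 F [-0.58 -0.37  2.93] tq [ 0.06  0.14 -0.01] w 0.0278 j6 -0.234 z [ 0.001 -0.    -1.   ]
[0, 0, -43, -0.0, 1, 0.0, 0.0, np.float64(-42.2), -0.0, 1]
end [5.316e-01 3.000e-04 1.600e-01] 0.007
[33, -1, 0, 0.0, 1, 33, -1, 0, 0.0, 1, 33, -1, 0, 0.01, 1, 32, -1, 0, 0.0, 1, 32, -1, 0, 0.01, 1, 33, -1, 0, 0.0, 1, 32, -2, 0, 0.01, 1, 33, -2, 0, 0.0, 1, 32, -2, 0, 0.01, 1, 33, -2, 0, 0.0, 1, 32, -2, 0, 0.01, 1, 33, -2, 0, 0.0, 1, 32.1, -2.9, np.float64(-0.0), 0.007, 1]
end [0.5175 0.4237 0.16  ] -0.05
```

arm_command(
  moves=[0,0,-30,0,1,0,0,-30,0,1,0,0,-25,0,1,33,-1,0,0,1,33,-1,0,0,1,33,-1,0,0.01,1,32,-1,0,0,1,32,-1,0,0.01,1],
)

```text
time: 4.8
position: [0.5251, 0.1646, 0.1586]
eef_rot: [-2.236, -2.206, 0.001]
wrist_force: [0.8, 0.6, -1.5]
grip_width: 0.0278
```

arm_command(
  moves=[33,-1,0,0,1,32,-2,0,0.01,1,33,-2,0,0,1,32,-2,0,0.01,1,33,-2,0,0,1,32,-2,0,0.01,1,33,-2,0,0,1,32,-3,0,0.01,1],
)

```text
time: 5.6
position: [0.5164, 0.4248, 0.1583]
eef_rot: [-2.279, -2.161, 0.002]
wrist_force: [0.7, 1.2, -1.5]
grip_width: 0.0273
```

arm_command(
  moves=[0,0,30,0,1,0,0,30,0,1,0,0,0,0,1],
)

```text
time: 5.9
position: [0.513, 0.4218, 0.0929]
eef_rot: [-2.277, -2.16, 0.018]
wrist_force: [-0.9, 0.7, -2.5]
grip_width: 0.0274
```

```bash
python3 - <<'E'
from plan import *
cur(); snap('side','s2'); crop('s2',220,260,110,110,7,'s2c')
E
```

```text
t 5.9 p [0.513  0.4218 0.0929] az -0.053 F [-0.92  0.71 -2.48] tq [-0.01  0.05 -0.03] w 0.0274 j6 0.559 z [-0.01  -0.006 -1.   ]
```

View pics/s2c.png

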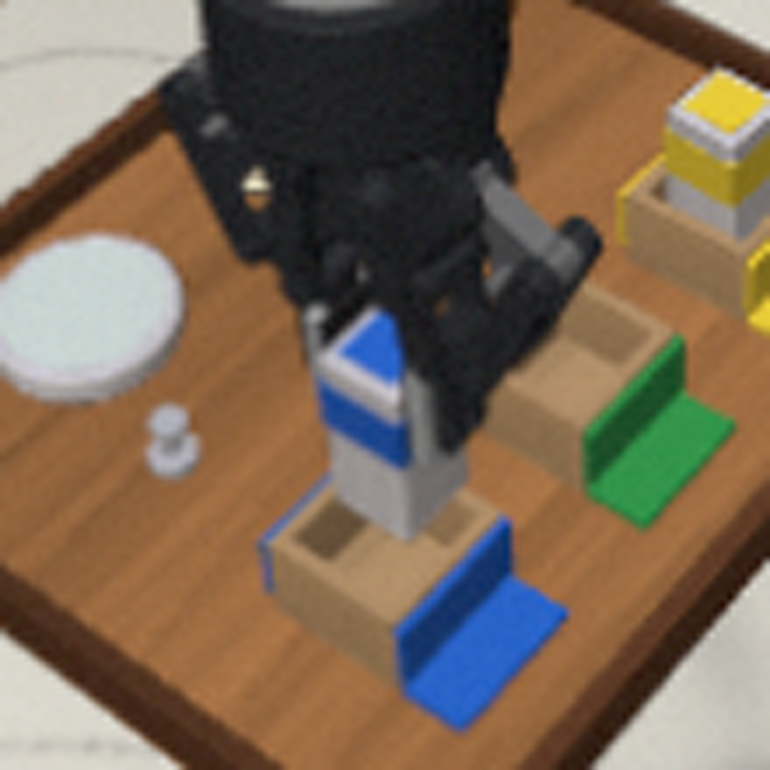

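arm_command(
  moves=[0,0,0,0,1,0,0,0,0,1],
)

```text
time: 6.15
position: [0.5185, 0.4242, 0.1017]
eef_rot: [2.279, 2.161, 0.006]
wrist_force: [-0.7, -0.7, -0.6]
grip_width: 0.0273
```

```bash
python3 - <<'E'
from plan import *
p,a=cur(); s=snap('side','s3'); crop('s3',220,260,110,110,7,'s3c')
t=snap('top','t3'); 
b=.014
c,sn=np.cos(a),np.sin(a)
im=s['color'].copy()
for l in [(b,b),(-b,b),(-b,-b),(b,-b)]:
    for z in(-.03,.03):
        P=[p[0]+c*l[0]-sn*l[1],p[1]+sn*l[0]+c*l[1],p[2]-.0098+z]; print(np.round((proj(s,P)[0]-[220,260])*7).astype(int))
plan(p,a,[.5175,.4237,p[2]],-.05,1,1)
E
```

```text
t 6.15 p [0.5185 0.4242 0.1017] az -0.053 F [-0.71 -0.72 -0.61] tq [ 0.05 -0.03  0.02] w 0.0273 j6 0.559 z [ 0.003  0.002 -1.   ]
[305 472]
[287 325]
[381 520]
[367 372]
[446 454]
[435 306]
[371 408]
[356 262]
[-0.5, -0.9, np.float64(-0.0), -0.003, 1]
end [0.5175 0.4237 0.1017] -0.05
```

View pics/s3c.png

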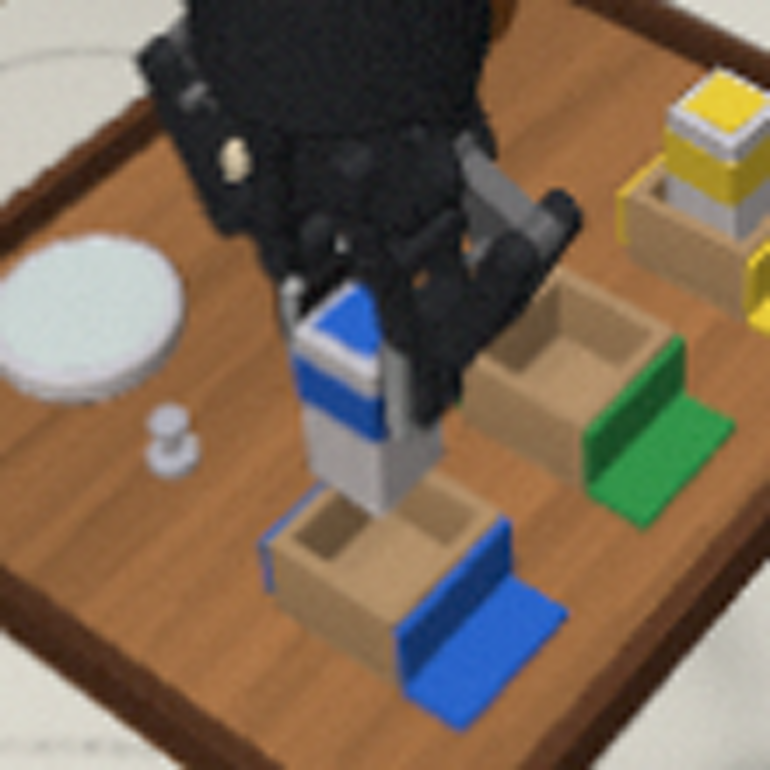

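arm_command(
  moves=[-0.5,-1,10,0,1,0,0,10,0,1,0,0,10,0,1,0,0,10,0,1,0,0,8,0,1,0,0,4,0,1,0,0,0,0,1,0,0,0,0,1],
)

```text
time: 7.05
position: [0.5163, 0.4232, 0.0524]
eef_rot: [2.278, 2.162, -0.003]
wrist_force: [-13.0, -10.1, 29.8]
grip_width: 0.0278
```

```bash
python3 - <<'E'
from plan import *
p,a=cur(); s=snap('side','s4'); crop('s4',220,260,110,110,7,'s4c')
E
```

```text
t 7.05 p [0.5163 0.4232 0.0524] az -0.052 F [-12.99 -10.05  29.79] tq [-1.74  2.57 -0.01] w 0.0278 j6 0.559 z [-0.001 -0.002 -1.   ]
```

View pics/s4c.png

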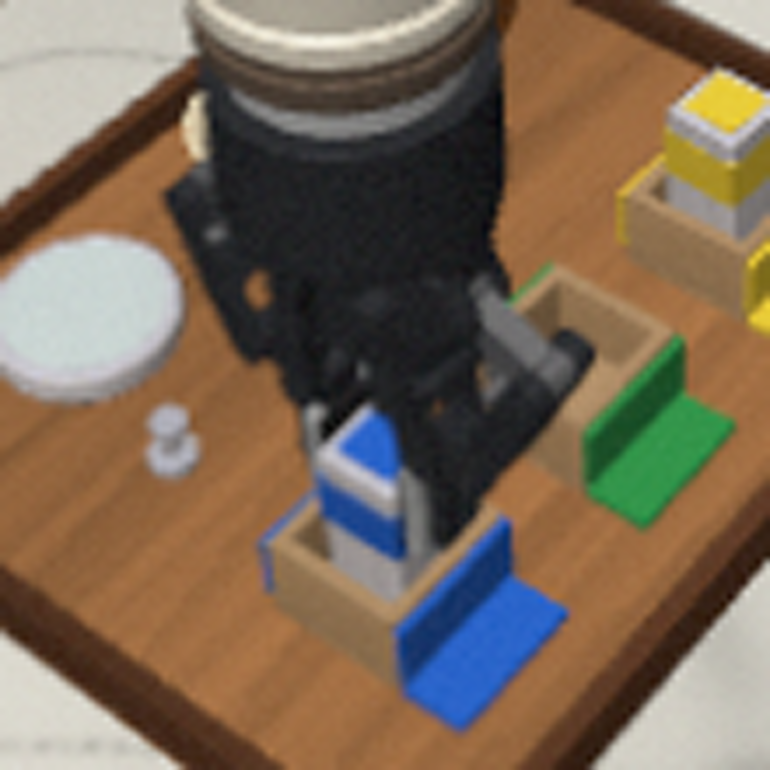

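arm_command(
  moves=[0,0,-3,0,1,0,0,0,0,1,0,0,0,0,-0.2,0,0,0,0,-0.2,0,0,0,0,-0.2],
)

```text
time: 7.6
position: [0.5158, 0.4231, 0.0496]
eef_rot: [-2.279, -2.162, 0.001]
wrist_force: [-0.4, -0.9, 0.8]
grip_width: 0.0512
```

```bash
python3 - <<'E'
from plan import *
p,a=cur(); s=snap('side','s5'); crop('s5',220,260,110,110,7,'s5c')
E
```

```text
t 7.6 p [0.5158 0.4231 0.0496] az -0.053 F [-0.37 -0.93  0.76] tq [-0.04  0.02 -0.02] w 0.0512 j6 0.559 z [-0.001 -0.    -1.   ]
```

View pics/s5c.png

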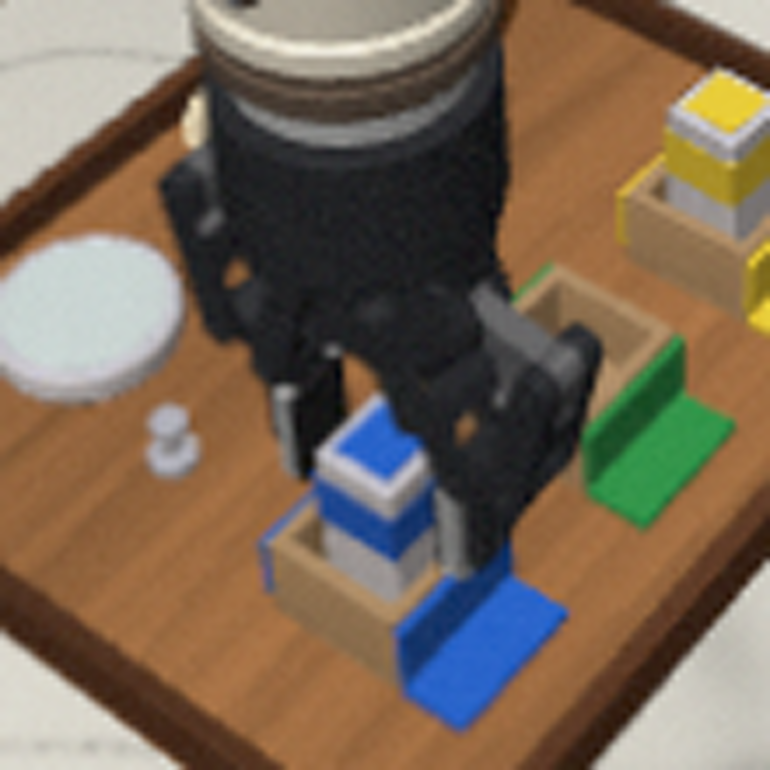

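arm_command(
  moves=[0,0,-20,0,-0.2,0,0,-40,0,-1,0,0,-45,0,-1,0,0,-45,0,-1,0,0,-45,0,-1],
)

```text
time: 8.15
position: [0.5158, 0.4231, 0.2467]
eef_rot: [-2.279, -2.162, 0.001]
wrist_force: [0.4, -0.0, 0.1]
grip_width: 0.0854
```

```bash
python3 - <<'E'
from plan import *
p,a=cur()
p,a=plan(p,a,[.559,-.273,.25],-.182-math.pi,24,-1,.145)
E
```

```text
t 8.15 p [0.5158 0.4231 0.2467] az -0.053 F [ 0.37 -0.    0.06] tq [0.   0.01 0.01] w 0.0854 j6 0.559 z [-0. -0. -1.]
[-29, 3, 0, 0.14, -1, -28, 7, 0, 0.14, -1, -27, 11, 0, 0.14, -1, -25, 15, 0, 0.14, -1, -23, 18, 0, 0.14, -1, -20, 21, 0, 0.14, -1, -17, 24, 0, 0.14, -1, -13, 26, 0, 0.13, -1, -10, 27, 0, 0.14, -1, -6, 28, 0, 0.13, -1, -2, 29, 0, 0.14, -1, 2, 29, 0, 0.13, -1, 6, 29, 0, 0.14, -1, 10, 27, 0, 0.13, -1, 13, 26, 0, 0.14, -1, 17, 24, 0, 0.13, -1, 19, 22, 0, 0.14, -1, 22, 19, 0, 0.13, -1, 25, 15, -1, 0.14, -1, 26, 12, 0, 0.13, -1, 28, 8, -1, 0.14, -1, 29, 5, 0, 0.13, -1, 29, 1, -1, 0.14, -1, 28.3, -3.5, np.float64(-0.3), 0.131, -1]
end [ 0.559 -0.273  0.25 ] -3.324
```

arm_command(
  moves=[-29,3,0,0.14,-1,-28,7,0,0.14,-1,-27,11,0,0.14,-1,-25,15,0,0.14,-1,-23,18,0,0.14,-1,-20,21,0,0.14,-1,-17,24,0,0.14,-1,-13,26,0,0.13,-1],
)

```text
time: 8.95
position: [0.5295, 0.1895, 0.245]
eef_rot: [3.078, 0.628, -0.0]
wrist_force: [0.8, -0.8, 0.1]
grip_width: 0.0853
```

arm_command(
  moves=[-10,27,0,0.14,-1,-6,28,0,0.13,-1,-2,29,0,0.14,-1,2,29,0,0.13,-1,6,29,0,0.14,-1,10,27,0,0.13,-1,13,26,0,0.14,-1,17,24,0,0.13,-1],
)

```text
time: 9.75
position: [0.5451, -0.0424, 0.245]
eef_rot: [-2.963, 1.044, 0.0]
wrist_force: [0.2, -0.5, -1.3]
grip_width: 0.0858
```

```bash
python3 - <<'E'
from plan import *
p,a=cur()
snap('side','s6'); snap('top','t6'); crop('s6',230,290,90,90,8,'s6c');crop('t6',140,215,120,80,6,'t6c')
plan(p,a,[.559,-.273,.22],-.182-math.pi+2*math.pi*(a>0),8,-1,.145)
E
```

```text
t 9.75 p [ 0.5451 -0.0424  0.245 ] az -2.249 F [ 0.21 -0.48 -1.28] tq [ 0.04 -0.05 -0.02] w 0.0858 j6 1.95 z [-0.  0. -1.]
[19, 21, 3, 0.13, -1, 22, 19, 3, 0.14, -1, 25, 15, 3, 0.13, -1, 26, 12, 3, 0.14, -1, 28, 8, 3, 0.13, -1, 28, 5, 3, 0.14, -1, 29, 1, 4, 0.13, -1, 29.1, -3.1, np.float64(3.0), 0.135, -1]
end [ 0.559 -0.273  0.22 ] -3.324
```

View pics/s6c.png

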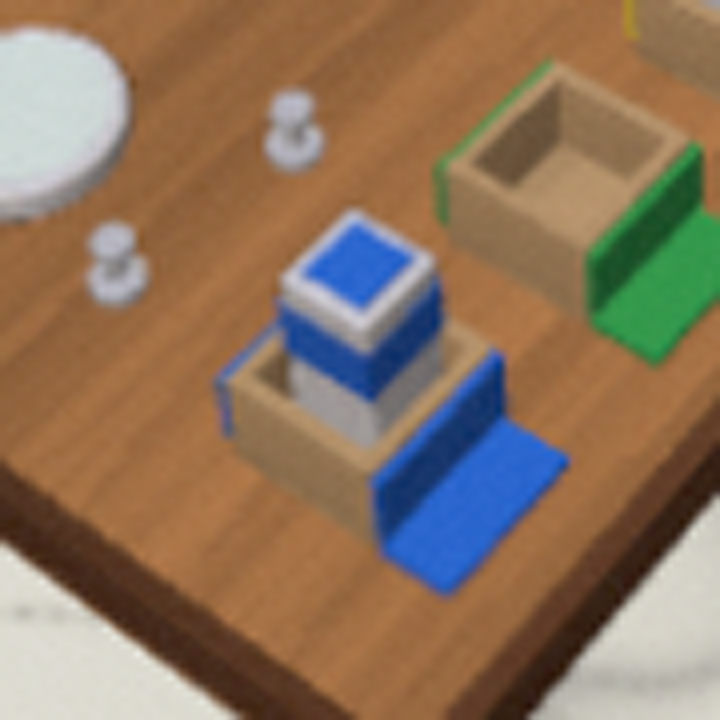

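View pics/t6c.png

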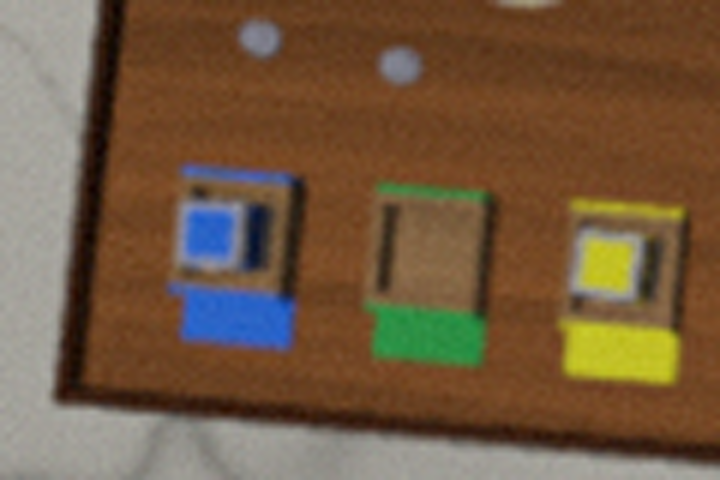

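```bash
python3 - <<'E'
import re
src=open('fit.py').read().split("a=.024")[0]; exec(src)
b=.014
S=load('s6');T=load('t6')
o=[(S,l,px((230,290),8,q)) for l,q in [((b,b,0),(282,283)),((b,-b,0),(353,210)),((-b,-b,0),(438,260)),((-b,b,0),(364,333))]]
o+=[(T,l,px((140,215),6,q)) for l,q in [((b,b,0),(178,198)),((b,-b,0),(245,202)),((-b,-b,0),(243,270)),((-b,b,0),(175,267))]]
fit(o,[.517,.424,-.05,.068],True)
for u in (.068,.072,.076): print(u,np.round((proj(S,[.5165,.4235,u])[0]-[230,290])*8))
E
```

```text
[ 0.5163  0.4236 -0.0306  0.0708]
[[-0.5, -0.0], [-0.2, -0.2], [0.2, -0.2], [0.4, 0.3], [0.4, 0.1], [0.1, 0.1], [-0.4, -0.0], [-0.0, -0.2]]
0.068 [356. 274.]
0.072 [355. 263.]
0.076 [354. 252.]
```

arm_command(
  moves=[19,21,3,0.13,-1,22,19,3,0.14,-1,25,15,3,0.13,-1,26,12,3,0.14,-1,28,8,3,0.13,-1,28,5,3,0.14,-1,29,1,3,0.13,-1,29,-3,3,0.14,-1],
)

```text
time: 10.65
position: [0.5605, -0.2719, 0.2209]
eef_rot: [-2.007, 2.417, 0.001]
wrist_force: [1.2, -0.1, 0.1]
grip_width: 0.0856
```

```bash
python3 - <<'E'
from plan import *
p,a=cur()
plan(p,a,[.559,-.273,.138],-.182-math.pi+2*math.pi*(a>0),4,-1,.145)
E
```

```text
t 10.65 p [ 0.5605 -0.2719  0.2209] az 2.957 F [ 1.24 -0.15  0.14] tq [-0.02  0.01 -0.01] w 0.0856 j6 2.681 z [-0.     0.001 -1.   ]
[0, 0, 21, -0.0, -1, 0, 0, 21, -0.0, -1, 1, 1, 20, -0.0, -1, 0.3, 0.2, np.float64(20.9), -0.003, -1]
end [ 0.559 -0.273  0.138] 2.96
```

arm_command(
  moves=[1,1,20,0,-1,0,0,20,0,-1,0,0,20,0,-1,0,0,10,0,-1,0,0,0,0,-1,0,0,0,0,-1],
)

```text
time: 11.25
position: [0.5596, -0.2724, 0.152]
eef_rot: [-2.012, 2.412, -0.001]
wrist_force: [-0.2, -0.4, 0.1]
grip_width: 0.0851
```

```bash
python3 - <<'E'
from plan import *
p,a=cur()
snap('side','s7'); snap('top','t7'); crop('s7',350,120,90,90,8,'s7c');crop('t7',400,200,110,80,7,'t7c')
E
```

```text
t 11.25 p [ 0.5596 -0.2724  0.152 ] az 2.961 F [-0.24 -0.38  0.14] tq [ 0.   -0.09 -0.05] w 0.0851 j6 2.675 z [ 0.001 -0.    -1.   ]
```

View pics/s7c.png

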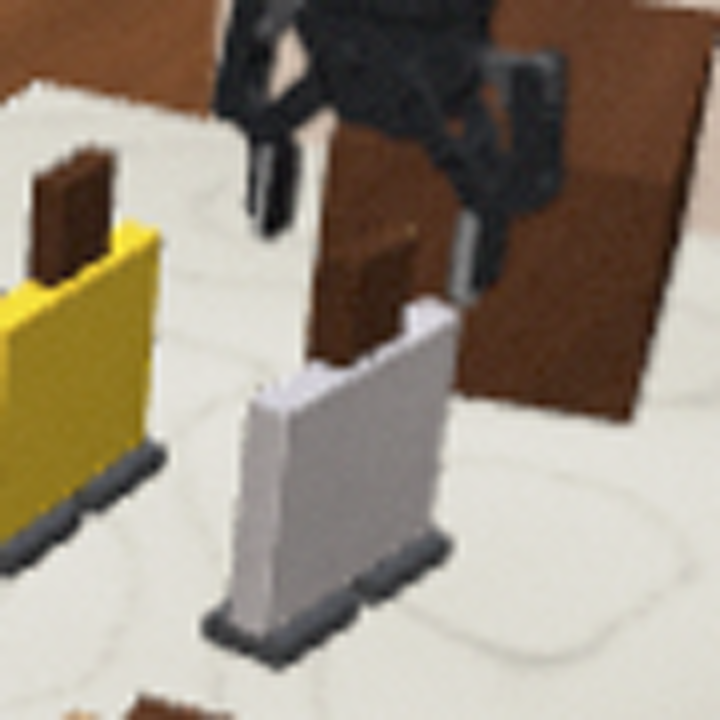

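View pics/t7c.png

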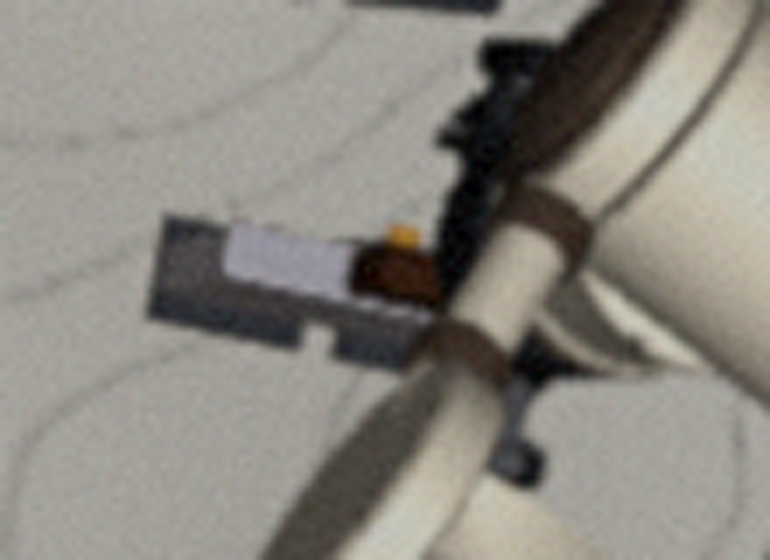

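The jaws straddle the aluminium gauge's tab in s7c: tips at (275,225) and (465,290), tab about (365,295). Lowering 14 mm and closing.

arm_command(
  moves=[0,0,14,0,-1,0,0,0,0,-1,0,0,0,0,0.3,0,0,0,0,1,0,0,0,0,1,0,0,0,0,1,0,0,0,0,1],
  newtons=50,
)

```text
time: 12.05
position: [0.5594, -0.2727, 0.1377]
eef_rot: [-2.011, 2.413, -0.001]
wrist_force: [1.4, 0.7, -3.3]
grip_width: 0.0156
```

```bash
python3 - <<'E'
from plan import *
p,a=cur()
E
```

```text
t 12.05 p [ 0.5594 -0.2727  0.1377] az 2.96 F [ 1.38  0.74 -3.33] tq [-0.03 -0.09 -0.13] w 0.0156 j6 2.676 z [ 0.001 -0.    -1.   ]
```

```bash
python3 - <<'E'
from plan import *
p,a=cur()
p[2]=.2377
plan(p,a,[.42,.15,.42],2.96+2.13,20,1,.145)
E
```

```text
t 12.05 p [ 0.5594 -0.2727  0.1377] az 2.96 F [ 1.38  0.74 -3.33] tq [-0.03 -0.09 -0.13] w 0.0156 j6 2.676 z [ 0.001 -0.    -1.   ]
[-20, 11, -9, -0.11, 1, -21, 8, -9, -0.11, 1, -21, 6, -9, -0.11, 1, -22, 4, -9, -0.11, 1, -22, 1, -9, -0.11, 1, -22, -1, -9, -0.11, 1, -22, -4, -9, -0.11, 1, -21, -6, -9, -0.1, 1, -21, -8, -9, -0.11, 1, -20, -10, -9, -0.1, 1, -19, -12, -9, -0.11, 1, -17, -14, -9, -0.1, 1, -16, -16, -9, -0.11, 1, -14, -17, -9, -0.1, 1, -12, -19, -9, -0.11, 1, -10, -20, -9, -0.1, 1, -8, -21, -10, -0.11, 1, -5, -21, -9, -0.1, 1, -3, -22, -10, -0.11, 1, -1.5, -22.2, np.float64(-9.3), -0.1, 1]
end [0.42 0.15 0.42] 5.09
```

arm_command(
  moves=[0,0,-10,0,1,0,0,-20,0,1,0,0,-30,0,1,0,0,-30,0,1,0,0,-10,0,1],
)

```text
time: 12.55
position: [0.5602, -0.2733, 0.241]
eef_rot: [-2.011, 2.412, -0.008]
wrist_force: [1.2, -1.2, -3.9]
grip_width: 0.0157
```

arm_command(
  moves=[-20,11,-9,-0.11,1,-21,8,-9,-0.11,1,-21,6,-9,-0.11,1,-22,4,-9,-0.11,1,-22,1,-9,-0.11,1,-22,-1,-9,-0.11,1,-22,-4,-9,-0.11,1],
)

```text
time: 13.25
position: [0.5101, -0.123, 0.2991]
eef_rot: [2.774, -1.475, -0.004]
wrist_force: [-0.1, 0.2, -4.7]
grip_width: 0.0154
```

arm_command(
  moves=[-21,-6,-9,-0.1,1,-21,-8,-9,-0.11,1,-20,-10,-9,-0.1,1,-19,-12,-9,-0.11,1,-17,-14,-9,-0.1,1,-16,-16,-9,-0.11,1,-14,-17,-9,-0.1,1,-12,-19,-9,-0.11,1],
)

```text
time: 14.05
position: [0.4534, 0.0457, 0.3713]
eef_rot: [-3.134, 0.217, 0.004]
wrist_force: [0.4, 0.4, -4.3]
grip_width: 0.0158
```

arm_command(
  moves=[-10,-20,-9,-0.1,1,-8,-21,-10,-0.11,1,-5,-21,-9,-0.1,1,-3,-15,-10,-0.11,1,-1,-8,-9,-0.1,1,0,0,0,0,1],
)

```text
time: 14.65
position: [0.4249, 0.1305, 0.4196]
eef_rot: [-3.085, -0.593, -0.001]
wrist_force: [0.2, -0.3, -5.3]
grip_width: 0.0156
```

arm_command(
  moves=[0,0,0,0,1,0,0,0,0,1,0,0,0,0,1,0,0,0,0,1,0,0,0,0,1,0,0,0,0,1,0,0,0,0,1,0,0,0,0,1],
)

```text
time: 15.45
position: [0.4252, 0.1297, 0.4193]
eef_rot: [3.086, 0.59, 0.0]
wrist_force: [0.1, -0.2, -4.3]
grip_width: 0.0153
```

```bash
python3 - <<'E'
from plan import *
p,a=cur()
s=snap('side','s8'); q=proj(s,[p[0],p[1],p[2]-.07])[0]; print(q)
x,y=int(q[0])-50,int(q[1])-50; print(x,y)
crop('s8',x,y,110,100,7,'s8c')
E
```

```text
t 15.45 p [0.4252 0.1297 0.4193] az -1.193 F [ 0.07 -0.23 -4.31] tq [-0.01  0.04 -0.02] w 0.0153 j6 1.216 z [ 0. -0. -1.]
[391.91999974 150.19096881]
341 100
```

View pics/s8c.png

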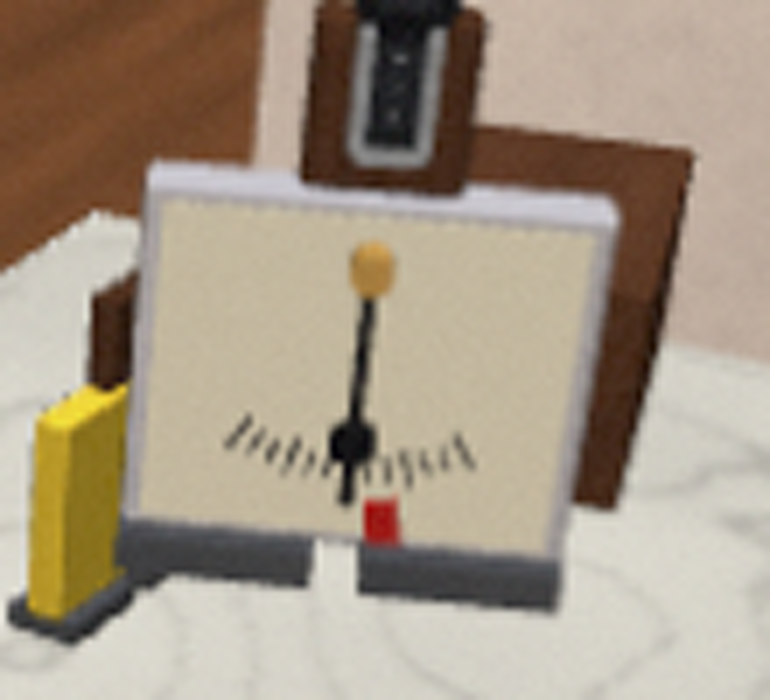

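```bash
python3 - <<'E'
from plan import *
s=load('s8'); p=np.array([.4252,.1297,.4193]); az=-1.193+math.pi
n=np.array([math.cos(az),math.sin(az),0]); ey=np.array([-n[1],n[0],0]); ez=np.array([0,0,1.])
def onpl(q,off=.012):
    o,d=ray(s,(np.array(q,float)+.5)/7-.5+np.array([341,100])); d=d[0]
    t=((p+n*off-o)@n)/(d@n); P=o+d*t-p; return np.array([P@ey,P@ez])*1000
for off in(.011,.015):
    piv,tip,mk,mb=[onpl(q,off) for q in [(373,268),(345,502),(382,500),(382,543)]]
    nL,nR=onpl((335,543),off),0
    for nm,v in [('tip',tip),('mk',mk),('mkbase',mb),('notch',nL)]:
        d=v-piv; print(nm,np.round(d,1),round(np.hypot(*d),1),'ang',round(math.atan2(d[0],-d[1]),3))
    e1,e2=onpl((150,195),off),onpl((615,228),off); print('top edge tilt',math.atan2(*(e2-e1)[::-1]), 'piv',piv)
    e1,e2=onpl((115,540),off),onpl((555,580),off); print('foot edge tilt',math.atan2(*(e2-e1)[::-1]))
    for q in [(150,165),(620,205),(120,520),(560,555)]: print(np.round(onpl(q,off),1))
E
```

```text
tip [ -0.3 -73. ] 73.0 ang -0.005
mk [ 10.2 -71.4] 72.1 ang 0.142
mkbase [ 11.7 -85.4] 86.2 ang 0.136
notch [ -1.9 -86.8] 86.8 ang -0.021
top edge tilt 0.001788938883095414 piv [  0.72516927 -38.98291472]
foot edge tilt -0.0012922589843152147
[-62.9 -13.7]
[ 64.4 -15.5]
[ -64.8 -124.4]
[  63.7 -123.1]
tip [ -0.3 -72.6] 72.6 ang -0.005
mk [ 10.1 -70.9] 71.7 ang 0.142
mkbase [ 11.7 -84.9] 85.7 ang 0.136
notch [ -1.8 -86.3] 86.3 ang -0.021
top edge tilt 0.0017889388830955926 piv [  0.59797739 -37.38538621]
foot edge tilt -0.0012922589843158351
[-62.6 -12.3]
[ 63.9 -14.1]
[ -64.6 -122.3]
[  63.2 -121. ]
```

```bash
python3 - <<'E'
from plan import *
p,a=cur()
plan(p,a,[.527,-.0453,.25],.068,14,1,.145)
E
```

```text
t 15.5 p [0.4252 0.1297 0.4193] az -1.193 F [ 0.23 -0.43 -4.82] tq [-0.    0.03  0.01] w 0.0152 j6 1.216 z [ 0. -0. -1.]
[2, 14, 12, -0.09, 1, 1, 14, 12, -0.09, 1, 0, 15, 12, -0.09, 1, -2, 14, 12, -0.09, 1, -3, 14, 12, -0.09, 1, -4, 14, 12, -0.09, 1, -6, 13, 12, -0.09, 1, -7, 13, 12, -0.09, 1, -8, 12, 12, -0.09, 1, -9, 12, 12, -0.09, 1, -10, 11, 12, -0.09, 1, -11, 10, 12, -0.09, 1, -11, 8, 13, -0.09, 1, -12.3, 7.6, np.float64(12.3), -0.091, 1]
end [ 0.527  -0.0453  0.25  ] 0.068
```

arm_command(
  moves=[2,14,12,-0.09,1,1,14,12,-0.09,1,0,15,12,-0.09,1,-2,14,12,-0.09,1,-3,14,12,-0.09,1,-4,14,12,-0.09,1,-6,13,12,-0.09,1,-7,13,12,-0.09,1],
)

```text
time: 16.3
position: [0.4832, 0.0295, 0.3228]
eef_rot: [-2.677, -1.644, -0.0]
wrist_force: [-0.5, 0.4, -5.0]
grip_width: 0.0156
```

arm_command(
  moves=[-8,12,12,-0.09,1,-9,12,12,-0.09,1,-10,11,12,-0.09,1,-11,10,12,-0.09,1,-11,8,13,-0.09,1,-12,8,12,-0.09,1,0,0,0,0,1,0,0,0,0,1],
)

```text
time: 17.1
position: [0.5272, -0.0449, 0.2501]
eef_rot: [-2.147, -2.292, 0.0]
wrist_force: [0.2, -0.7, -4.9]
grip_width: 0.0158
```

arm_command(
  moves=[0,0,5,0,1,0,0,10,0,1,0,0,10,0,1,0,0,5,0,1,0,0,0,0,1,0,0,0,0,1,0,0,0,0,1],
)

```text
time: 17.8
position: [0.5277, -0.0451, 0.2208]
eef_rot: [2.145, 2.294, 0.001]
wrist_force: [0.9, 0.6, -5.2]
grip_width: 0.0152
```

```bash
python3 - <<'E'
from plan import *
p,a=cur()
s=snap('side','s9'); q=proj(s,[p[0],p[1],p[2]-.09])[0]; print(q)
crop('s9',320,160,100,95,8,'s9c'); t=snap('top','t9'); crop('t9',310,190,120,100,6,'t9c')
plan(p,a,[.527,-.0453,p[2]],.068,1,1,.145)
E
```

```text
t 17.8 p [ 0.5277 -0.0451  0.2208] az 0.067 F [ 0.88  0.59 -5.22] tq [-0.02  0.    0.06] w 0.0152 j6 -0.381 z [ 0.001 -0.    -1.   ]
[373.55112992 192.45908865]
[-0.2, -0.7, np.float64(-0.0), -0.001, 1]
end [ 0.527  -0.0453  0.2208] 0.068
```

View pics/s9c.png

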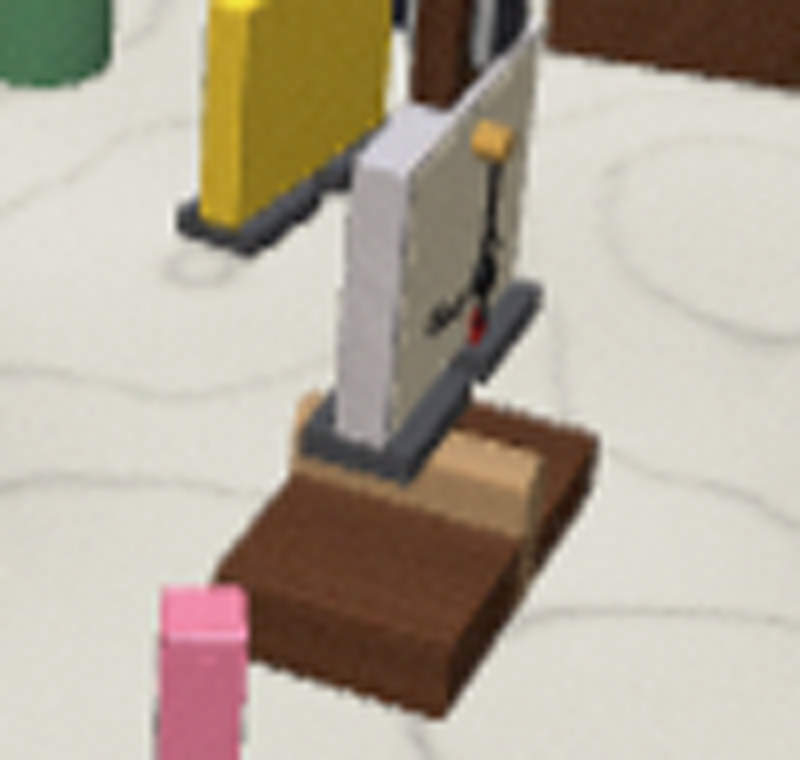

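View pics/t9c.png

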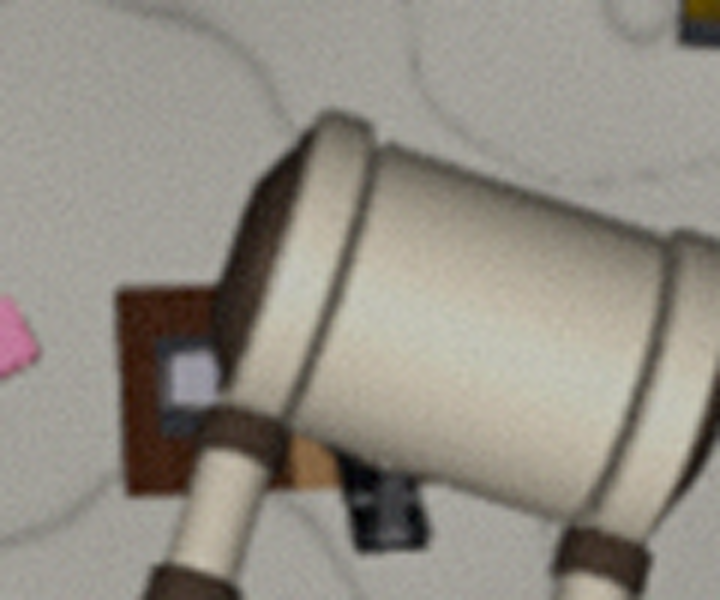

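```bash
cat > pg.py <<'E'
from h import *
def gpts(seat,az,lean):
    # az: dial normal azimuth; lean = rotation -lean about x (top towards own +y)
    Mz=R.from_euler('z',az).as_matrix()@R.from_euler('x',-lean).as_matrix()
    f=lambda l: np.array(seat)+Mz@(np.array(l)+[0,0,.0071])
    L={'foot+y x+':(.02,.065,0),'foot-y x+':(.02,-.065,0),'foot-y x-':(-.02,-.065,0),'footnotch':(.02,0,.0),'plate-y x+ top':(.01,-.065,.118),'plate-y x- top':(-.01,-.065,.118),'plate+y x+ top':(.01,.065,.118),'piv':(.014,0,.1)}
    return {k:f(v) for k,v in L.items()},f
E
python3 - <<'E'
from plan import *; from pg import *
s=load('s9')
for lean in(0,.05):
  P,f=gpts([.5277,-.0451,.2208-.1448],.067+math.pi,lean)
  for k,v in P.items(): print(k,np.round((proj(s,v)[0]-[320,160])*8+3.5))
E
```

```text
foot+y x+ [536. 309.]
foot-y x+ [406. 486.]
foot-y x- [297. 454.]
footnotch [474. 393.]
plate-y x+ top [405. 172.]
plate-y x- top [347. 157.]
plate+y x+ top [542.  15.]
piv [483. 140.]
foot+y x+ [535. 316.]
foot-y x+ [408. 477.]
foot-y x- [298. 445.]
footnotch [474. 393.]
plate-y x+ top [413. 155.]
plate-y x- top [355. 141.]
plate+y x+ top [547.  17.]
piv [489. 133.]
```

arm_command(
  moves=[0,0,6,0,1,0,0,8,0,1,0,0,4,0,1,0,0,0,0,1,0,0,0,0,1,0,0,0,0,1],
  newtons=30,
)

```text
time: 18.5
position: [0.5276, -0.0451, 0.2026]
eef_rot: [2.145, 2.294, 0.0]
wrist_force: [-0.1, 0.2, -5.2]
grip_width: 0.0155
```

arm_command(
  moves=[0,0,2,0,1,0,0,2,0,1,0,0,1,0,1,0,0,0,0,1,0,0,0,0,1,0,0,0,0,1],
)

```text
time: 19.1
position: [0.5278, -0.0454, 0.198]
eef_rot: [2.145, 2.293, 0.0]
wrist_force: [-0.1, -0.8, 0.8]
grip_width: 0.0156
```

arm_command(
  moves=[-4,0,0.8,0,1,-4,0,0.3,0,1,-4,0,0.4,0,1,-4,0,0.4,0,1,-3,0,0.4,0,1,-3,0,0.3,0,1,0,0,0,0,1],
)

```text
time: 19.8
position: [0.5293, -0.067, 0.1953]
eef_rot: [2.146, 2.294, 0.002]
wrist_force: [-0.4, 3.8, 5.0]
grip_width: 0.0153
```

arm_command(
  moves=[0,0,0,0,1,0,0,0,0,1,0,0,0,0,1,0,0,0,0,1,0,0,0,0,1,0,0,0,0,1,0,0,0,0,1,0,0,0,0,1],
)

```text
time: 20.6
position: [0.5293, -0.0668, 0.1953]
eef_rot: [2.146, 2.294, 0.002]
wrist_force: [-0.2, 3.2, 6.1]
grip_width: 0.0157
```

```bash
python3 - <<'E'
from plan import *; from pg import *
p,a=cur()
s=snap('side','s10')
crop('s10',340,155,75,70,10,'s10c')
for lean in(0,.14):
  P,f=gpts([.5277,-.0453,.053],a+math.pi,lean)
  for k,v in P.items(): print(k,np.round((proj(s,v)[0]-[340,155])*10+4.5))
E
```

```text
t 20.6 p [ 0.5293 -0.0668  0.1953] az 0.067 F [-0.19  3.22  6.08] tq [0.93 0.12 0.05] w 0.0157 j6 -0.42 z [ 0.001  0.001 -1.   ]
foot+y x+ [462. 501.]
foot-y x+ [302. 726.]
foot-y x- [167. 686.]
footnotch [386. 609.]
plate-y x+ top [300. 343.]
plate-y x- top [228. 324.]
plate+y x+ top [470. 141.]
piv [397. 299.]
foot+y x+ [460. 526.]
foot-y x+ [307. 696.]
foot-y x- [171. 656.]
footnotch [387. 607.]
plate-y x+ top [328. 286.]
plate-y x- top [257. 268.]
plate+y x+ top [486. 150.]
piv [416. 279.]
```

View pics/s10c.png

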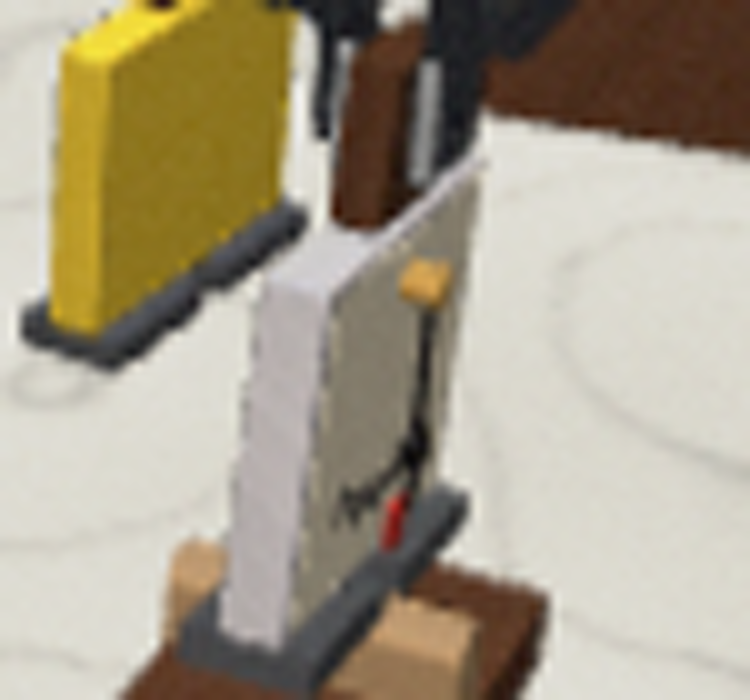

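```bash
python3 - <<'E'
from plan import *; from pg import *
s=load('s10'); pr=lambda v: np.round((proj(s,v)[0]-[340,155])*10+4.5)
for lean in(.10,.14,.18):
  P,f=gpts([.5277,-.0453,.053],.067+math.pi,lean)
  m=.142
  for off in(.011,):
    piv=f((off,0,.1)); tip=piv-[0,0,.072]; mk=f((off,.072*np.sin(m),.1-.072*np.cos(m))); mo=f((off,.086*np.sin(m),.1-.086*np.cos(m)))
    d=[f((off,.072*np.sin(m)+.005*k,.1-.072*np.cos(m))) for k in(-1,1)]
    print(lean,pr(piv),'tip',pr(tip),'mk',pr(mk),'outer',pr(mo),[pr(x) for x in d])
crop('s10',365,175,30,40,18,'s10d')
E
```

```text
0.1 [400. 281.] tip [378. 502.] mk [382. 497.] outer [378. 537.] [array([376., 503.]), array([388., 490.])]
0.14 [406. 276.] tip [383. 496.] mk [383. 496.] outer [379. 537.] [array([377., 502.]), array([389., 490.])]
0.18 [411. 272.] tip [388. 491.] mk [385. 496.] outer [380. 538.] [array([379., 501.]), array([390., 490.])]
```

View pics/s10d.png

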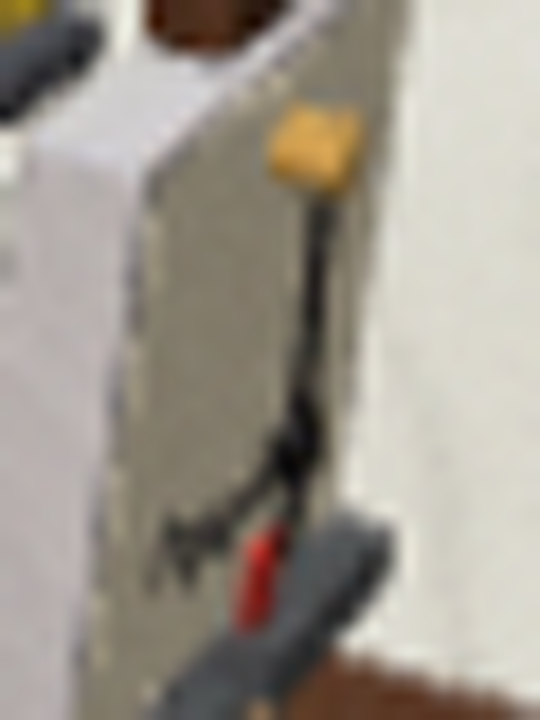

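```bash
python3 - <<'E'
from plan import *; from pg import *
from scipy.optimize import least_squares
s=load('s10')
L=[((.01,-.065,.118),(330,300)),((-.01,-.065,.118),(268,280)),((.02,-.065,.0),(303,690)),((-.02,-.065,.006),(178,645)),((.01,.065,.118),(485,160)),((.02,.065,.006),(468,498)),((.01,-.065,.012),(283,645))]
def r(q):
    _,f=gpts([q[0],q[1],.053],.067+math.pi,q[2])
    return np.concatenate([proj(s,f(l))[0]-((np.array(p)+.5)/10-.5+[340,155]) for l,p in L])
f=least_squares(r,[.5277,-.0453,.14],loss='soft_l1'); print(f.x); print(np.round(f.fun.reshape(-1,2),1).tolist())
# pointer vs mark: parallax-free delta vs s9 (lean 0)
E
```

```text
[ 0.52671418 -0.04677234  0.11460187]
[[-0.1, -0.5], [-1.1, -0.3], [0.8, 1.0], [0.0, -0.4], [0.3, -1.3], [0.0, 0.5], [-0.1, 0.7]]
```

arm_command(
  moves=[-1,0,0.2,0,1,0,0,0,0,1,0,0,0,0,1,0,0,0,0,1,0,0,0,0,1,0,0,0,0,1,0,0,0,0,1,0,0,0,0,1],
)

```text
time: 21.45
position: [0.5294, -0.0676, 0.1952]
eef_rot: [2.146, 2.294, 0.003]
wrist_force: [-0.7, 3.0, 5.3]
grip_width: 0.0152
```

arm_command(
  moves=[0,0,0,0,1,0,0,0,0,1,0,0,0,0,1,0,0,0,0,1,0,0,0,0,1,0,0,0,0,1,0,0,0,0,1,0,0,0,0,1],
)

```text
time: 22.25
position: [0.5294, -0.0676, 0.1952]
eef_rot: [2.146, 2.294, 0.003]
wrist_force: [0.1, 2.4, 5.9]
grip_width: 0.0156
```

```bash
python3 - <<'E'
from plan import *
p,a=cur()
ims=[]
for i in range(10):
    s=snap('side','s11'); ims.append(s['color'].astype(float))
print('std',np.std(ims,axis=0)[170:230,350:410].mean())
m=np.mean(ims,0); s['color']=np.clip(m,0,255).astype(np.uint8); pickle.dump(s,open('s11.pkl','wb'))
crop('s11',355,165,50,60,12,'s11c'); cv2.imwrite('pics/s11full.png',s['color'][:,:,::-1]); cur()
E
```

```text
t 22.25 p [ 0.5294 -0.0676  0.1952] az 0.067 F [0.07 2.43 5.94] tq [1.17 0.16 0.03] w 0.0156 j6 -0.422 z [ 0.001  0.001 -1.   ]
std 1.3053280027689984
t 22.75 p [ 0.5293 -0.0676  0.1952] az 0.067 F [-0.79  2.09  6.2 ] tq [ 1.1   0.14 -0.09] w 0.0154 j6 -0.422 z [ 0.001  0.001 -1.   ]
```

View pics/s11c.png

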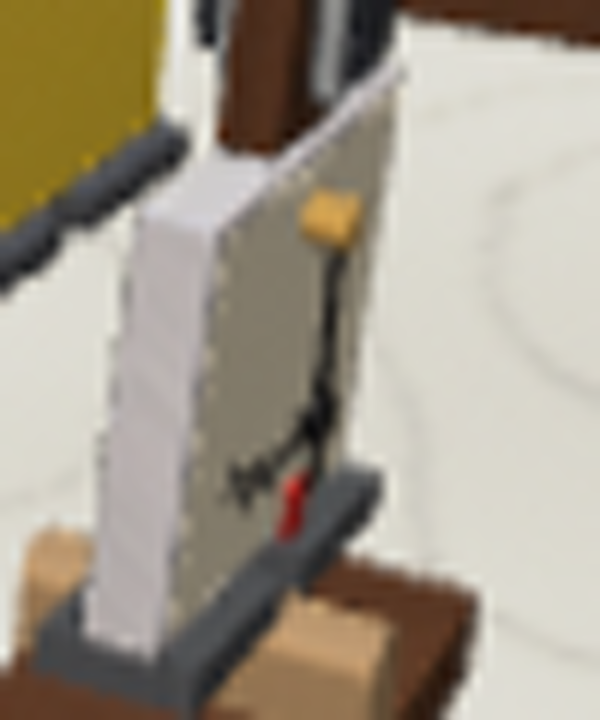

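View pics/s11full.png

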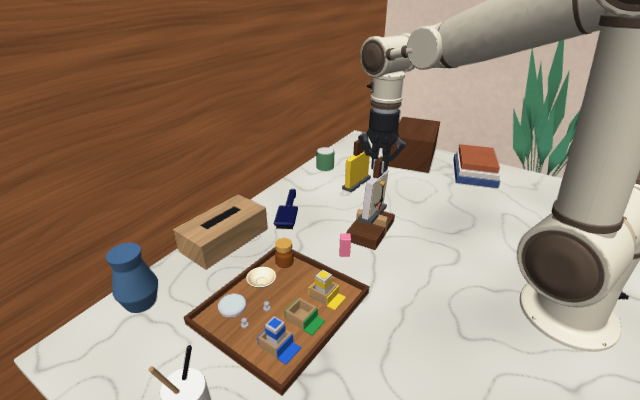

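```bash
python3 - <<'E'
from station import hand_in
print(hand_in())
E
```

```text
the job is handed in; nothing more can be done
None
```

The blue block is in its blue slot and released. The gauge is seated on the rib and held leaning about 0.14 rad onto its red mark. I handed the job in at about 23 s, and no verdict was reported.

**Block:** It met the slot floor at about 30 N and stands upright after release. The two-camera fit puts its centre about 1 mm from the slot centre. It also puts the block's top about 2 mm higher than nominal. That is within the fit error and inside the 4 mm allowance.

**Gauge:** I turned it half round, so the dial faces −x and the side camera can see it. With the dial held square to the camera, the mark measured about 0.14 rad. I seated it on the rib, where contact came at the predicted height of 0.198 m, then rocked it towards its own +y. At the end it was pressing on the rib with roughly 11 N, and the arm and pictures were still.

**Checks that disagreed:** Three estimates of the final lean do not quite match, though all lie inside the ±0.07 rad tolerance:

| Method | Lean (rad) |
|---|---|
| Tool position against the rib | 0.144 |
| Fit to the plate edges (0.115 before the last 1 mm nudge) | about 0.12 |
| Oblique view of the pointer against the mark (excess of about 0.03) | about 0.17 |

In the last full picture I saw none of the other things shifted, but I did not measure them.

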